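# Tighten the autosampler's carousel collar with the pin bar

### The arm

A 6-joint arm with a two-finger parallel gripper is mounted at the origin on the work surface. World frame = base frame: x ahead of the robot, y to its left, z up, the work surface at z = 0. Lengths are in m, angles in rad, forces in N, time in s.
With the tool pointing down it reaches from about 0.3 to 0.775 m from the base axis. Payload 14.6 kg.
Tool frame: the origin (TCP) lies midway between the tips of the shut fingers; the grasp point (between the pads) lies robot.grip_point_offset behind it (robot.grip_point_offset is the distance from the TCP to the grasp point, in m); z points along the fingers, y is the line along which they close (so a half turn about z gives the same grasp; the last joint's range is limited). The gripper opens to 85 mm and grips with 20 to 120 N. Pads are 22 mm wide; open, the fingers measure 114 mm over their backs; the gripper's body (76 mm by 85 mm) begins 54 mm behind the grasp point. The pads swing forward as they close: fully open they stand 13 mm farther back than shut.
Start: joints at [1.034, 0.3, 1.521, -0, 1.321, -0.067], TCP at [0.249, 0.49, 0.231] pointing down, gripper open.
Joint ranges: [-3.03, 3.03], [-0.79, 2.21], [0.23, 2.52], [-1.04, 4.18], [0, 3.07], [-2.55, 2.55]. Speed limits (rad/s): [2.22, 2.22, 2.57, 3.14, 3.14, 3.14].

### API

Orientations are given as a unit quaternion [w, x, y, z].
In Python, from plant import robot gives the robot as it stands.
- The arm moves only by the tool servo_tool, never from a script. Its argument "steps" is a list of rows, each a list of 2 entries, a list of its own where there are three numbers: the shift along the world's x, y, z each as a share of 15 cm, from -1 to 1, then the turn, a rotation vector about the world's x, y, z each as a share of 60 degrees, from -1 to 1. In form: [[[dx, dy, dz], [ax, ay, az]], ...]. A call has 1 to 20 rows; each row is the pose to reach, as a shift and turn from the pose commanded when the call began; what a row does not reach only later rows make up. A row lasts 1/8 s, in which the tool goes at most 62.5 mm and 10.7 degrees, less where a joint would pass 70% of its speed; a pose out of reach is approached as far as the arm can. A call with a number of a shift or a turn outside -1 to 1 is refused whole. A call with a gripper value outside its range is refused whole. "grip" is the opening, from 0 (shut) to 1 (fully open), set as the call begins (left out, the last holds). The fingers move at their own pace and stop on an object; "force" is the grip in N (left out, the last holds). Time passes only in rows, so rows that repeat a pose let the fingers close. It gives the time, the measured TCP pose, the force, the opening and the grip force at its end, in the units of the state.
- robot.observe(): the state, without advancing time (a new reading comes with each control period).
- robot.camera(name): name is "side" or "top" or "wrist"; returns (picture, depth): 384x512x3 uint8, red, green, blue; 384x512 float32, m along the optical axis (not along the pixel's ray), 0 where there is no reading.
- robot.camera_model(name): a dict with "intrinsics" (3x3 intrinsics, pixels), "eye" and "rotation" of the camera in the world. Camera axes: x right, y up, looking along -z (the intrinsics and any distortion apply to the point x, -y, -z); pixel columns grow to the right and rows downward; lengths in m; the calibration is good to about 2 mm. The wrist camera is an equidistant fisheye: a pixel r from the principal point sees the ray r / f radians off the axis. A picture is of the moment at which its call begins: read the wrist's pose just before it. camera_model takes no time and is no camera call; for the wrist camera it gives the pose at the moment of the call.
- robot.sign_off(): hands the job in; it is judged then, once.
The state is a dict: "t": time; "qpos": joint angles; "qd": joint speeds; "joint_torque": joint torques, N m; "position": TCP position; "orientation": TCP orientation; "contact_force": force on the tool from outside, world axes, zero at the start; "torque": the same for the moment, N m; "grip_width": opening from 0.0 (shut) to 1.0 (fully open); "gripper_force": force on a finger pad.
Only numpy, scipy, OpenCV 4.12 (cv2) and the standard library are available. Lean on these libraries where they do the work, as an engineer would, in place of code of your own. Each camera call takes 0.05 s, during which the arm holds its last target. There are 200 camera calls.

### The job

The carousel of the autosampler is still loose: take the red pin bar from the tool rack, stand it in a socket of the black threaded collar and swing it clockwise (seen from above) as far as the gap between the yellow arms allows, then lift it out, set it in the next socket round and swing again, until the white mark on the collar meets the white mark on the blue carousel. Leave the bar standing fully home in a socket of the collar and let go, and turn the collar with the bar only, not pushing on the autosampler with the gripper.

Things in the scene. Friction and masses are not known exactly. Their poses are not given: they have to be found in the camera images.
- bar: Red pin bar, loose, upright, 94 mm, 0.11 kg, in one of the rack's holes. Origin at the centre of its lower tip, z up. From the tip: steel pin 10 mm in diameter, 18 mm long (last 4 mm tapered), steel shoulder 23 mm across and 4 mm thick, then a red grip 18 mm in diameter to the top. Grip it about 64 mm above the tip, so that the fingertips clear the yellow arms.
- rack: Fixed cream tool rack, 60 x 190 x 40 mm high; origin under its centre, long side along its y. Three holes in a row along y, 60 mm apart, 15 mm in diameter, 20 mm deep. A blue and a green driver stand in the other two and are not needed. Fingers closing across the row (along x) pass the neighbours.
- sampler: Fixed autosampler 220 x 220 mm, blue vial disc on top. Origin on the collar's axis at table height. Three fixed yellow arms on its centre post, 8 mm wide, 68 mm long, 113 to 123 mm high, point to 0, 120, 240 deg in its frame (counterclockwise from +x, from above). They stop the bar: in a socket it can travel from 19 deg past one arm to 19 deg short of the next. Disc's white mark: 195 deg.
- collar (a joint): Turn of the threaded collar (black, 122 mm across), rad, growing clockwise seen from above (tightening). It starts between 0 and 0.25; its white mark meets the disc's at 1.83; hard stop at 1.92. It sinks 1.6 mm per rad. Stiff: 0.2 N m, about 4 N at a socket; it stays where it is left.
- collar_hole0 (a point): Mouth centre of one of the collar's six upright steel sockets, 60 deg apart on a 48 mm radius circle about the sampler's axis; holes 15 mm in diameter, 20 mm deep, mouths 108 mm above the table at joint 0. It lies at 210 deg minus the joint value in the sampler's frame. The bar is home when its shoulder sits on the mouth, tip 18 mm below. Any of the three gaps between arms will do.

How it is judged:
By the outcome, as a careful person would: the job done as asked, in the order asked, and still so for the second after the job is handed in, with the robot touching nothing.
It also fails if it takes over 51 s, if anything falls off the work surface, if the arm or the gripper's body presses on something with over 40 N, if the wrist force passes 120 N, or if a joint passes its speed limit or range.

## Working session

There is one attempt and no reset: what is moved stays moved. The work goes in short steps, Python scripts to look and compute and a tool call to move; the robot and the scene stay as the last step left them, time stands still between calls to the robot, and variables do not carry over. Pictures are saved under pics/ and viewed, at most 10 in all, crops included, and the job is handed in when it is done.

Besides the shell and the picture viewer there is one more tool, called by a JSON object that holds its "method" and its "body". servo_tool: Moves the arm, as the interface text tells. Its arguments: {"type":"object","properties":{"steps":{"type":"array","items":{"type":"array"}},"grip":{"type":"number"},"force":{"type":"number"}},"required":["steps"]}

```bash
ls; mkdir -p pics
python3 - <<'E'
from plant import robot
import cv2,numpy as np
s=robot.observe();print(s['t'],s['position'],s['orientation'],s['grip_width'],robot.grip_point_offset)
for n in ('top','side'):
    m=robot.camera_model(n);print(n,m)
    p,d=robot.camera(n);cv2.imwrite(f'pics/{n}0.png',p[:,:,::-1]);np.savez(f'pics/{n}0.npz',p=p,d=d)
a=cv2.imread('pics/top0.png');cv2.imwrite('pics/top0b.png',cv2.resize(a,(800,600)))
E
```

```text
pics
0.0 [0.2488647  0.49020144 0.23069279] [-1.73570063e-04  2.32735977e-01  9.72539763e-01 -5.85869949e-04] 1.0023728149541165 0.0187
top {'intrinsics': array([[381.92001037,   0.        , 252.30103734],
       [  0.        , 381.92001037, 193.06364434],
       [  0.        ,   0.        ,   1.        ]]), 'eye': array([0.39954317, 0.0912965 , 0.8941358 ]), 'rotation': array([-0.69721476, -0.04957835,  0.05831179,  0.71276455])}
side {'intrinsics': array([[353.61454922,   0.        , 255.55183114],
       [  0.        , 353.61454922, 190.29496348],
       [  0.        ,   0.        ,   1.        ]]), 'eye': array([0.46887923, 0.5264364 , 0.63346928]), 'rotation': array([-0.04847851, -0.02567048,  0.33553609,  0.94042883])}
```

View pics/top0.png

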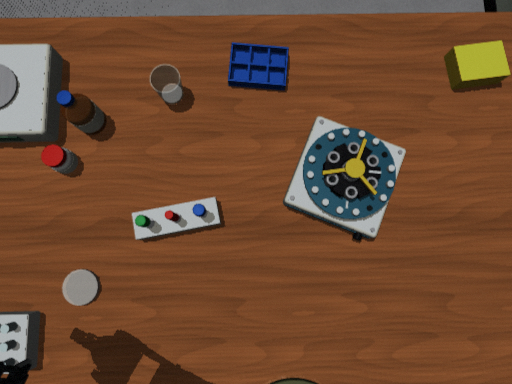

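View pics/side0.png

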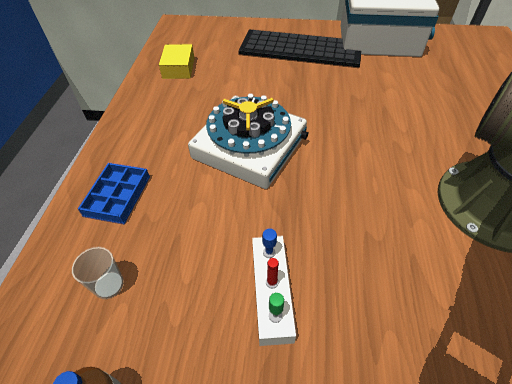

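The top view shows the rack with the red bar at about (171,216), and the sampler hub at about (355,168). The side view shows the bar at (272,270) and the hub at (248,107).

```bash
cat > h.py <<'E'
import numpy as np,cv2
from scipy.spatial.transform import Rotation as R
def Rm(m): q=np.asarray(m['rotation']);return R.from_quat(np.r_[q[1:],q[0]]).as_matrix()
def rays(m,uv,fish=False):
    uv=np.atleast_2d(uv).astype(float);K=m['intrinsics']
    x=(uv[:,0]-K[0,2])/K[0,0];y=(uv[:,1]-K[1,2])/K[1,1]
    if fish:
        r=np.hypot(x,y)+1e-12;d=np.c_[x/r*np.sin(r),-y/r*np.sin(r),-np.cos(r)]
    else: d=np.c_[x,-y,-np.ones_like(x)]
    return d@Rm(m).T
def back(m,uv,dep): # perspective, depth along axis
    return m['eye']+rays(m,uv)*np.asarray(dep).reshape(-1,1)
def onz(m,uv,z,fish=False):
    d=rays(m,uv,fish);return m['eye']+d*((z-m['eye'][2])/d[:,2])[:,None]
def proj(m,P,fish=False):
    c=(np.atleast_2d(P)-m['eye'])@Rm(m);K=m['intrinsics']
    x,y,z=c[:,0],-c[:,1],-c[:,2]
    if fish:
        r=np.hypot(x,y)+1e-12;t=np.arctan2(r,z);a,b=x/r*t,y/r*t
    else:a,b=x/z,y/z
    return np.c_[K[0,0]*a+K[0,2],K[1,1]*b+K[1,2]]
def tri(r): # list of (eye,dir)
    A=0;b=0
    for e,d in r:
        d=d/np.linalg.norm(d);P=np.eye(3)-np.outer(d,d);A=A+P;b=b+P@e
    return np.linalg.solve(A,b)
E
python3 - <<'E'
from plant import robot
from h import *
rng={'top':((160,205,185,228),(320,390,130,205)),'side':((262,282,255,290),(215,280,90,130))}
for n in ('top','side'):
    m=robot.camera_model(n);f=np.load(f'pics/{n}0.npz');p=f['p'].astype(int);d=f['d']
    V,U=np.mgrid[:384,:512]
    r,g,b=p[...,0],p[...,1],p[...,2]
    a=rng[n]
    def box(q): return (U>=q[0])&(U<q[1])&(V>=q[2])&(V<q[3])
    red=(r>120)&(g<60)&(b<60)&box(a[0] if n=='side' else (160,185,205,228))
    P=back(m,np.c_[U[red],V[red]],d[red]);t=P[:,2]>P[:,2].max()-.008
    print(n,'red',red.sum(),P[:,2].max(),P[:,2].min(),P.mean(0),'top',P[t].mean(0),t.sum())
    if n=='side' : 
        z=P[:,2]; print([P[abs(z-h)<.008].mean(0).round(4) for h in(.08,.09,.10,.11)])
    ye=(r>150)&(g>120)&(b<90)&box(a[1])
    Y=back(m,np.c_[U[ye],V[ye]],d[ye]);print('yel',len(Y),np.percentile(Y[:,2],[5,50,95]))
    np.save(f'pics/Y{n}.npy',Y)
    # rack top
    c=(r>150)&(g>150)&(b>130)&box((128,225,195,245) if n=='top' else(250,300,235,345))
    C=back(m,np.c_[U[c],V[c]],d[c]);C=C[abs(C[:,2]-.04)<.006]
    rc=cv2.minAreaRect(C[:,:2].astype(np.float32)*1000);print('rack',rc,np.median(C[:,2]))
    # fit arms: centre, angle
    from scipy.optimize import minimize
    Z=Y[(Y[:,2]>.108)]
    def cost(x):
        v=Z[:,:2]-x[:2];rr=np.hypot(*v.T);th=np.arctan2(v[:,1],v[:,0])-x[2]
        dt=(th+np.pi/3)%(2*np.pi/3)-np.pi/3
        e=np.where(rr>.016,abs(rr*np.sin(dt)),0);return np.mean(np.minimum(e,.01)**2)+ np.mean(np.maximum(rr-.068,0)**2)
    best=min((minimize(cost,[*np.median(Z[:,:2],0),a0],method='Nelder-Mead',options=dict(xatol=1e-6,fatol=1e-12,maxiter=2000)) for a0 in np.arange(0,2.1,.35)),key=lambda o:o.fun)
    print('arms',best.x,np.degrees(best.x[2])%120,best.fun**.5)
im=cv2.imread('pics/top0.png')[110:245,275:415];im2=cv2.imread('pics/side0.png')[85:190,185:315]
cv2.imwrite('pics/c.png',np.hstack([cv2.resize(im,(400,386),interpolation=2),cv2.resize(im2,(400,386),interpolation=2)]))
E
```

```text
top red 50 0.8941357998133519 0.11266943592644707 [0.47729663 0.2490055  0.13089741] top [0.39954317 0.0912965  0.8941358 ] 1
yel 455 [0.12081794 0.12427936 0.12704475]
rack ((479.3669738769531, 252.84616088867188), (58.04710006713867, 189.20852661132812), 9.965405464172363) 0.039524130989488815
arms [ 0.55088617 -0.10219058  1.35733651] 77.76965312119388 0.019021010403579924
side red 71 0.11842436161918368 0.03965775417388728 [0.47925213 0.25265049 0.11493238] top [0.4791536  0.25333933 0.11600773] 70
[array([nan, nan, nan]), array([nan, nan, nan]), array([nan, nan, nan]), array([0.4791, 0.2534, 0.1159])]
yel 568 [-0.00077435  0.12220814  0.12725591]
rack ((479.1321716308594, 252.6327362060547), (60.114749908447266, 190.06951904296875), 9.972064971923828) 0.04005609555239553
arms [ 0.56723915 -0.13039595  1.69221696] 96.95689007449917 0.003847005155177381<stdin>:14: RuntimeWarning: Mean of empty slice.
  ret = um.true_divide(
```

View pics/c.png

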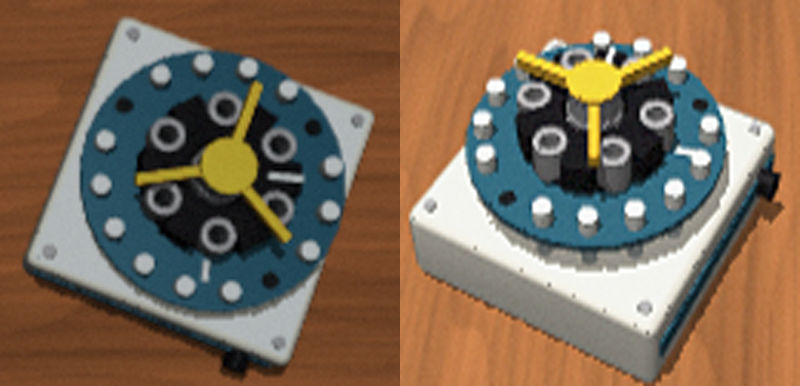

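The top crop shows six sockets. The arms point up-right, left and down-right, the disc mark is at about (206,272) and the collar mark at about (285,178). I'll use the far gap. Going to the bar first.

{"method": "servo_tool", "body": {"steps": [[[1,-1,0],[0,0,-0.885]],[[1,-1,0],[0,0,-0.885]],[[1,-1,0],[0,0,-0.885]],[[1,-1,0],[0,0,-0.885]],[[1,-1,0],[0,0,-0.885]]], "grip": 1, "force": 80}}

```text
t: 0.72
position: [0.4001, 0.3389, 0.2309]
orientation: [-0.0, 0.646, 0.763, -0.0]
contact_force: [0.1, 0.6, -0.2]
grip_width: 0.998
gripper_force: 0.0
```

Run:
```python
from plant import robot
from h import *
from scipy.optimize import minimize
s=robot.observe();print(s['t'],s['position'],s['orientation'],s['qpos'].round(2) if hasattr(s['qpos'],'round') else s['qpos'])
m=robot.camera_model('wrist');p,d=robot.camera('wrist');cv2.imwrite('pics/w1.png',p[:,:,::-1])
print(m['eye'],proj(m,[[.4792,.2528,.116],[.4792,.2528,.04]],1))
for n,bx in (('top',(275,415,110,245)),('side',(185,315,85,190))):
    m=robot.camera_model(n);f=np.load(f'pics/{n}0.npz');p=f['p'].astype(int);d=f['d']
    V,U=np.mgrid[:384,:512];r,g,b=p[...,0],p[...,1],p[...,2];B=(U>=bx[0])&(U<bx[1])&(V>=bx[2])&(V<bx[3])
    ye=(r>150)&(g>120)&(b<90)&B
    n_,L,st,ce=cv2.connectedComponentsWithStats(ye.astype(np.uint8));k=1+st[1:,4].argmax();ye=L==k
    Z=onz(m,np.c_[U[ye],V[ye]],.123)[:,:2]
    def cost(x):
        v=Z-x[:2];rr=np.hypot(*v.T);dt=(np.arctan2(v[:,1],v[:,0])-x[2]+np.pi/3)%(2*np.pi/3)-np.pi/3
        return np.mean(np.where(rr>.02,np.minimum(abs(rr*np.sin(dt)),.015)**2,0))+np.mean(np.maximum(rr-.068,0)**2)
    o=min((minimize(cost,[*np.median(Z,0),a],method='Nelder-Mead',options=dict(xatol=1e-6,fatol=1e-14,maxiter=3000)) for a in np.arange(0,2.1,.3)),key=lambda o:o.fun)
    print(n,len(Z),'arms',o.x[:2],np.degrees(o.x[2])%120-120,o.fun**.5)
    w=B&(r>140)&(g>140)&(b>120);P=back(m,np.c_[U[w],V[w]],d[w]);zz=P[:,2];h,e=np.histogram(zz,np.arange(.02,.14,.004));print(dict(zip((e[:-1]*1000).round(),h)))
    k=e[h.argmax()];Q=P[abs(zz-k-.002)<.006];print('base',k,cv2.minAreaRect((Q[:,:2]*1000).astype(np.float32)))
```

```text
0.725 [0.40012705 0.33890771 0.23094568] [-2.67169306e-05  6.46245530e-01  7.63129475e-01 -3.45447644e-04] [ 0.63  0.24  1.59 -0.    1.31  0.47]
[0.38753958 0.41824965 0.3732598 ] [[309.7956145  275.73063748]
 [299.27449728 242.26687533]]
top 401 arms [ 0.56699692 -0.13255972] -23.467255084372056 0.0010072525210597565
{np.float64(20.0): np.int64(0), np.float64(24.0): np.int64(0), np.float64(28.0): np.int64(0), np.float64(32.0): np.int64(0), np.float64(36.0): np.int64(0), np.float64(40.0): np.int64(0), np.float64(44.0): np.int64(6), np.float64(48.0): np.int64(249), np.float64(52.0): np.int64(1559), np.float64(56.0): np.int64(170), np.float64(60.0): np.int64(0), np.float64(64.0): np.int64(0), np.float64(68.0): np.int64(0), np.float64(72.0): np.int64(0), np.float64(76.0): np.int64(2), np.float64(80.0): np.int64(12), np.float64(84.0): np.int64(0), np.float64(88.0): np.int64(50), np.float64(92.0): np.int64(297), np.float64(96.0): np.int64(5), np.float64(100.0): np.int64(3), np.float64(104.0): np.int64(27), np.float64(108.0): np.int64(9), np.float64(112.0): np.int64(0), np.float64(116.0): 
[... 704 characters left out ...]
p.float64(64.0): np.int64(0), np.float64(68.0): np.int64(0), np.float64(72.0): np.int64(1), np.float64(76.0): np.int64(5), np.float64(80.0): np.int64(31), np.float64(84.0): np.int64(6), np.float64(88.0): np.int64(12), np.float64(92.0): np.int64(238), np.float64(96.0): np.int64(8), np.float64(100.0): np.int64(3), np.float64(104.0): np.int64(75), np.float64(108.0): np.int64(99), np.float64(112.0): np.int64(1), np.float64(116.0): np.int64(0), np.float64(120.0): np.int64(0), np.float64(124.0): np.int64(0), np.float64(128.0): np.int64(0), np.float64(132.0): np.int64(0)}
base 0.052000000000000005 ((567.196533203125, -130.89462280273438), (220.19679260253906, 217.91592407226562), 66.92413330078125)
```

View pics/w1.png

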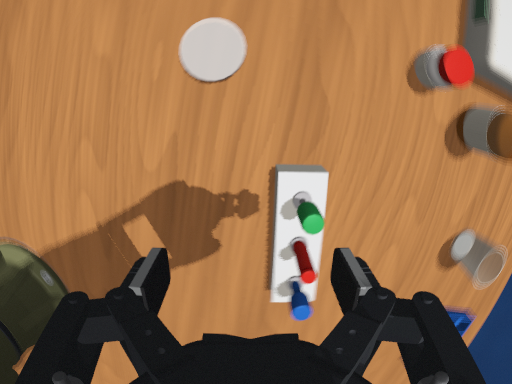

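Wrist view: the bar's top is at (308,277), as predicted (310,276). So the bar is at (0.479, 0.253). Moving in.

{"method": "servo_tool", "body": {"steps": [[[0.53,-0.578,0],[0,0,0]],[[0.53,-0.578,-0.2],[0,0,0]],[[0.53,-0.578,-0.6],[0,0,0]],[[0.53,-0.578,-0.6],[0,0,0]]]}}

```text
t: 1.27
position: [0.4767, 0.2527, 0.1378]
orientation: [-0.002, 0.642, 0.767, -0.004]
contact_force: [0.1, -0.0, 0.8]
grip_width: 0.996
gripper_force: 0.0
```

Run:
```python
from plant import robot
from h import *
s=robot.observe();print(s['t'],s['position'],s['orientation'])
m=robot.camera_model('wrist');p,d=robot.camera('wrist');p=p.astype(int)
V,U=np.mgrid[:384,:512];red=(p[...,0]>110)&(p[...,1]<50)&(p[...,2]<50)
n_,L,st,ce=cv2.connectedComponentsWithStats(red.astype(np.uint8))
for k in range(1,n_):
    if st[k,4]>40: print(st[k],ce[k])
print(proj(m,[[.4792,.2528,.116],[.4792,.2528,.044]],1))
```

```text
1.275 [0.47665234 0.25273248 0.13783953] [-0.00179132  0.6422197   0.76651006 -0.00360156]
[249 190  18  32 259] [259.59073359 204.86100386]
[241 219  28  28 442] [254.19683258 233.69230769]
[[253.13314862 232.47372873]
 [252.87013738 194.41910283]]
```

{"method": "servo_tool", "body": {"steps": [[[0.01,0,-0.25],[0,0,0]],[[0.01,0,-0.49],[0,0,0]],[[0.01,0,-0.49],[0,0,0]],[[0.01,0,-0.49],[0,0,0]]]}}

```text
t: 1.82
position: [0.481, 0.2547, 0.0706]
orientation: [0.001, 0.642, 0.766, 0.002]
contact_force: [-0.4, 0.7, 0.4]
grip_width: 0.999
gripper_force: 0.0
```

{"method": "servo_tool", "body": {"steps": [[[0,0,0],[0,0,0]],[[0,0,0],[0,0,0]],[[0,0,0],[0,0,0]],[[0,0,0],[0,0,0]],[[0,0,0],[0,0,0]],[[0,0,0],[0,0,0]]], "grip": 0, "force": 80}}

```text
t: 2.58
position: [0.48, 0.2537, 0.0679]
orientation: [0.0, 0.643, 0.766, 0.0]
contact_force: [-1.7, -0.7, 3.1]
grip_width: 0.192
gripper_force: 77.9
```

{"method": "servo_tool", "body": {"steps": [[[0,0,0.2],[0,0,0]],[[0,0,0.5],[0,0,0]],[[0,0,0.95],[0,0,0]],[[0,0,0.95],[0,0,0]],[[0,0,0.95],[0,0,0]]]}}

```text
t: 3.2
position: [0.4798, 0.2536, 0.2098]
orientation: [-0.0, 0.643, 0.766, -0.0]
contact_force: [-0.1, -0.1, -1.3]
grip_width: 0.191
gripper_force: 78.1
```

```bash
cat >> h.py <<'E'
def ringfit(m,p,c0,phi,fish=False,qr=(-2,16),ks=range(6),span=.005):
    """p image; returns best centre, q(deg) : rings bright, holes dark, sockets radius 48"""
    g=cv2.cvtColor(p.astype(np.uint8),cv2.COLOR_RGB2GRAY).astype(np.float32)
    t=np.linspace(0,2*np.pi,24,endpoint=False);circ=np.c_[np.cos(t),np.sin(t)]
    def sc(cx,cy,q):
        tot=0
        z=.108-.0016*np.radians(q)
        for r,w in ((.0092,1),(.004,-.7),(.0135,-.5)):
            P=np.vstack([np.c_[np.array([cx,cy])+.048*np.array([np.cos(a),np.sin(a)])+r*circ,np.full(24,z)] for a in [np.radians(210-q+phi+60*k) for k in ks]])
            uv=proj(m,P,fish).astype(np.float32);tot+=w*cv2.remap(g,uv[:,0],uv[:,1],cv2.INTER_LINEAR).mean()
        return tot
    best=(-1e9,)
    S=np.arange(-span,span+1e-6,.001)
    for q in np.arange(*qr,1.):
        for dx in S:
            for dy in S:
                v=sc(c0[0]+dx,c0[1]+dy,q)
                if v>best[0]:best=(v,dx,dy,q)
    from scipy.optimize import minimize
    o=minimize(lambda x:-sc(c0[0]+x[0]*1e-3,c0[1]+x[1]*1e-3,x[2]),[best[1]*1e3,best[2]*1e3,best[3]],method='Nelder-Mead',options=dict(initial_simplex=None,xatol=.02,fatol=1e-3))
    return -o.fun,c0[0]+o.x[0]*1e-3,c0[1]+o.x[1]*1e-3,o.x[2]
E
python3 - <<'E'
from plant import robot
from h import *
print(robot.observe()['position'])
for n in('top','side'):
    print(n,ringfit(robot.camera_model(n),np.load(f'pics/{n}0.npz')['p'],(.567,-.1315),-23.1))
E
```

```text
[0.47982205 0.25362053 0.2098131 ]
top (np.float64(66.28378295898438), np.float64(0.5664727479249445), np.float64(-0.13149836401563578), np.float64(13.059773130573578))
side (np.float64(44.42387390136719), np.float64(0.5675999923215062), np.float64(-0.13264836369452435), np.float64(13.126386849463366))
```

{"method": "servo_tool", "body": {"steps": [[[0.4,-1,0],[0,0,-0.4]],[[0.4,-1,0],[0,0,-0.4]],[[0.4,-1,0],[0,0,-0.4]],[[0.4,-1,0],[0,0,-0.4]]]}}

```text
t: 3.7
position: [0.54, 0.1015, 0.2081]
orientation: [-0.001, 0.789, 0.614, -0.001]
contact_force: [0.3, -0.4, -1.2]
grip_width: 0.19
gripper_force: 78.1
```

{"method": "servo_tool", "body": {"steps": [[[0.37,-1,0],[0,0,-0.37]],[[0.37,-1,0],[0,0,-0.37]],[[0.37,-1,0],[0,0,-0.37]],[[0.37,-1,0],[0,0,-0.37]]]}}

```text
t: 4.2
position: [0.5954, -0.0476, 0.2083]
orientation: [-0.001, 0.892, 0.451, -0.001]
contact_force: [-0.4, 1.0, -1.0]
grip_width: 0.191
gripper_force: 78.1
```

{"method": "servo_tool", "body": {"steps": [[[0,-0.31,-0.2],[0,0,0]],[[0,-0.31,-0.2],[0,0,0]],[[0,-0.31,-0.2],[0,0,0]],[[0,-0.31,-0.2],[0,0,0]]]}}

```text
t: 4.7
position: [0.5957, -0.0915, 0.1807]
orientation: [0.0, 0.891, 0.453, 0.0]
contact_force: [0.3, -0.4, -0.7]
grip_width: 0.189
gripper_force: 78.1
```

Run:
```python
from plant import robot
from h import *
s=robot.observe();print(s['t'],s['position'],s['orientation'])
m=robot.camera_model('wrist');p,d=robot.camera('wrist');cv2.imwrite('pics/w2.png',p[:,:,::-1]);np.savez('pics/w2.npz',p=p,d=d)
x=s['position']
print(proj(m,[[x[0],x[1],x[2]-.046],[x[0],x[1],x[2]-.024],[.5953,-.0933,.108],[.5953,-.0933,.09]],1))
m=robot.camera_model('side');p,d=robot.camera('side');np.savez('pics/side1.npz',p=p,d=d)
uv=proj(m,[[x[0],x[1],x[2]-.046],[x[0],x[1],x[2]-.024],[.5953,-.0933,.108]]);print(uv)
u0,v0=int(uv[0,0])-55,int(uv[0,1])-45
c=p[v0:v0+90,u0:u0+110,::-1];w=cv2.imread('pics/w2.png')
print(u0,v0);cv2.imwrite('pics/v1.png',np.hstack([cv2.resize(c,(400,327),interpolation=2),cv2.resize(w[140:340,150:350],(327,327),interpolation=2)]))
```

```text
4.7 [ 0.59572165 -0.0914835   0.18074466] [1.55792287e-04 8.91497663e-01 4.53025143e-01 3.33608214e-04]
[[247.71039405 217.92470872]
 [247.50427927 231.89620506]
 [248.86146426 206.3224461 ]
 [248.91161444 198.55436952]]
[[232.45530078 113.98888021]
 [231.78349236 105.87414762]
 [233.53460471 122.88375055]]
177 68
```

View pics/v1.png

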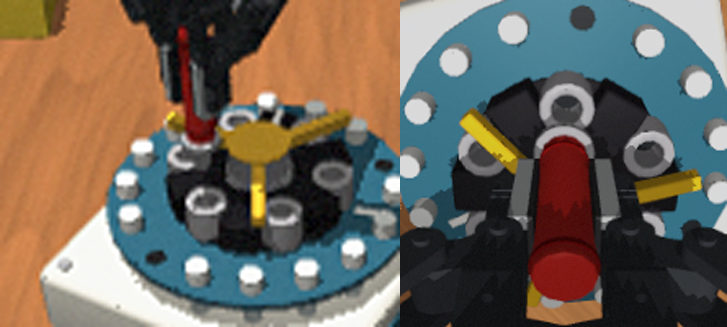

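The side view shows the bar hanging over its socket, with the red lower end at crop (199,138), as predicted. The wrist view shows the target ring at crop (566,104), just past the shoulder at (565,138). I'll refine with a ring fit in the wrist picture.

Run:
```python
from plant import robot
from h import *
m=robot.camera_model('wrist');p=np.load('pics/w2.npz')['p']
print(m['intrinsics'][0,0],m['eye'])
print(ringfit(m,p,(.567,-.132),-23.1,True,(9,18),(3,4,5)))
s=robot.observe();x=s['position'];print(x)
q=p.astype(int);red=(q[...,0]>90)&(q[...,1]<50)&(q[...,2]<50)
L=cv2.connectedComponentsWithStats(red.astype(np.uint8));k=1+L[2][1:,4].argmax();print(L[2][k],L[3][k])
for v in range(224,324,12):
    u=np.where(L[1][v]==k)[0]
    if len(u):print(v,u.min(),u.max(),(u.min()+u.max())/2)
print(proj(m,[[x[0],x[1],x[2]+h] for h in(-.024,-.01,.01,.03,.048)],1))
```

```text
297.3186396354542 [ 0.64453851 -0.02716051  0.32314329]
(np.float64(61.051185607910156), np.float64(0.5680247651745174), np.float64(-0.13392006910776172), np.float64(12.96665597572062))
[ 0.59570349 -0.09184164  0.18078533]
[ 235  224   31   49 1070] [249.83271028 247.58598131]
224 253 255 254.0
236 236 263 249.5
248 236 264 250.0
260 235 265 250.0
272 250 251 250.5
[[247.49810675 231.89221436]
 [247.34607743 242.45725592]
 [247.09081909 260.46025664]
 [246.77951226 282.89376153]
 [246.43894234 308.09199384]]
```

{"method": "servo_tool", "body": {"steps": [[[0,-0.012,0],[0,0,0]],[[0,-0.012,-0.1],[0,0,0]],[[0,-0.012,-0.17],[0,0,0]],[[0,-0.012,-0.2],[0,0,0]],[[0,-0.012,-0.2],[0,0,0]]]}}

```text
t: 5.42
position: [0.5954, -0.0946, 0.1498]
orientation: [-0.0, 0.892, 0.452, -0.0]
contact_force: [0.5, 0.5, -0.6]
grip_width: 0.188
gripper_force: 78.1
```

{"method": "servo_tool", "body": {"steps": [[[0,0,-0.05],[0,0,0]],[[0,0,-0.09],[0,0,0]],[[0,0,-0.09],[0,0,0]]]}}

```text
t: 5.8
position: [0.5953, -0.0946, 0.1363]
orientation: [-0.0, 0.892, 0.452, -0.0]
contact_force: [-0.4, -0.6, -0.6]
grip_width: 0.188
gripper_force: 78.1
```

```bash
cat >> h.py <<'E'
def arc(x0,a1,n,dz,c=(.567,-.132),r=.048,a0=None):
    a0=np.degrees(np.arctan2(x0[1]-c[1],x0[0]-c[0])) if a0 is None else a0
    print('a0',a0)
    out=[]
    for i in range(1,n+1):
        a=a0+(a1-a0)*i/n;P=np.array(c)+r*np.array([np.cos(np.radians(a)),np.sin(np.radians(a))])
        out.append([[round(float((P[0]-x0[0])/.15),3),round(float((P[1]-x0[1])/.15),3),round(dz/.15*i/n,3)],[0,0,round((a-a0)/60,2)]])
    print(out)
E
python3 -c "
from h import *
arc((.5953,-.0946),-2.5,14,-.0025)"
```

```text
a0 52.88577215284179
[[[0.022, -0.008, -0.001], [0, 0, np.float64(-0.07)]], [[0.038, -0.023, -0.002], [0, 0, np.float64(-0.13)]], [[0.053, -0.039, -0.004], [0, 0, np.float64(-0.2)]], [[0.067, -0.056, -0.005], [0, 0, np.float64(-0.26)]], [[0.079, -0.075, -0.006], [0, 0, np.float64(-0.33)]], [[0.091, -0.093, -0.007], [0, 0, np.float64(-0.4)]], [[0.101, -0.113, -0.008], [0, 0, np.float64(-0.46)]], [[0.11, -0.133, -0.01], [0, 0, np.float64(-0.53)]], [[0.117, -0.154, -0.011], [0, 0, np.float64(-0.59)]], [[0.123, -0.176, -0.012], [0, 0, np.float64(-0.66)]], [[0.127, -0.197, -0.013], [0, 0, np.float64(-0.73)]], [[0.13, -0.219, -0.014], [0, 0, np.float64(-0.79)]], [[0.131, -0.241, -0.015], [0, 0, np.float64(-0.86)]], [[0.131, -0.263, -0.017], [0, 0, np.float64(-0.92)]]]
```

{"method": "servo_tool", "body": {"steps": [[[0.022,-0.008,-0.002],[0,0,-0.07]],[[0.038,-0.023,-0.003],[0,0,-0.13]],[[0.053,-0.039,-0.004],[0,0,-0.2]],[[0.067,-0.056,-0.005],[0,0,-0.26]],[[0.079,-0.075,-0.006],[0,0,-0.33]],[[0.091,-0.093,-0.007],[0,0,-0.4]]]}}

```text
t: 6.55
position: [0.6089, -0.1081, 0.1358]
orientation: [-0.001, 0.967, 0.256, -0.0]
contact_force: [-2.8, 3.2, -0.4]
grip_width: 0.189
gripper_force: 78.2
```

{"method": "servo_tool", "body": {"steps": [[[0.01,-0.02,-0.001],[0,0,-0.06]],[[0.019,-0.04,-0.003],[0,0,-0.13]],[[0.026,-0.061,-0.004],[0,0,-0.19]],[[0.032,-0.083,-0.005],[0,0,-0.26]],[[0.036,-0.104,-0.006],[0,0,-0.33]],[[0.039,-0.126,-0.007],[0,0,-0.39]],[[0.04,-0.148,-0.008],[0,0,-0.46]],[[0.04,-0.168,-0.01],[0,0,-0.52]],[[0.04,-0.168,-0.01],[0,0,-0.52]]]}}

```text
t: 7.68
position: [0.6153, -0.1335, 0.1345]
orientation: [-0.0, 1.0, -0.012, 0.0]
contact_force: [0.2, 2.4, 1.3]
grip_width: 0.189
gripper_force: 78.3
```

Run:
```python
from plant import robot
from h import *
s=robot.observe();x=s['position'];print(x,np.degrees(np.arctan2(x[1]+.132,x[0]-.567)))
for n,ks in(('side',(0,4,5)),('top',(0,1,2))):
    m=robot.camera_model(n);p,d=robot.camera(n);cv2.imwrite(f'pics/{n}2.png',p[:,:,::-1])
    for kk in (ks,range(6)):print(n,ringfit(m,p,(.567,-.132),-23.1,False,(50,80),kk,.002))
a=cv2.imread('pics/side2.png')[60:170,185:315];b=cv2.imread('pics/top2.png')[110:235,285:415]
cv2.imwrite('pics/v2.png',np.hstack([cv2.resize(a,(400,340),interpolation=2),cv2.resize(b,(350,340),interpolation=2)]))
```

```text
[ 0.61531994 -0.13346589  0.13453063] -1.7376612037760681
side (np.float64(49.18720626831055), np.float64(0.5680150213233728), np.float64(-0.13199997626539317), np.float64(64.03133801118825))
side (np.float64(24.803913116455078), np.float64(0.5679898887754631), np.float64(-0.13199989291692402), np.float64(64.26468276454263))
top (np.float64(23.093379974365234), np.float64(0.5649233715644196), np.float64(-0.13299122470599273), np.float64(67.53365866530874))
top (np.float64(22.74417495727539), np.float64(0.5670007393267097), np.float64(-0.13127128999548396), np.float64(64.11492469678436))
```

View pics/v2.png

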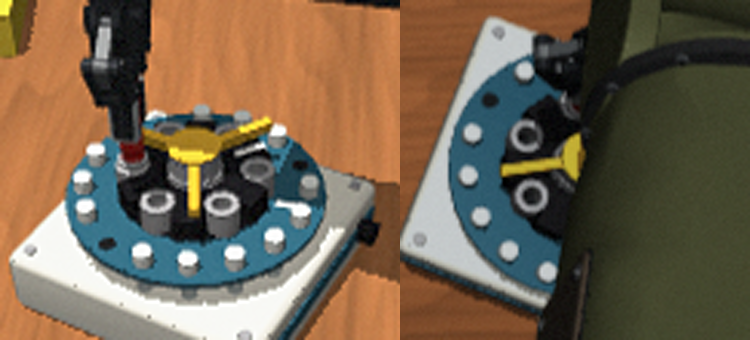

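Side view: the bar is home at crop (130,165), close to the far arm. The disc mark is at (288,207) and the collar mark at (252,150). I'll take the last bit of the gap, relax, and lift out.

{"method": "servo_tool", "body": {"steps": [[[-0.001,-0.014,-0.001],[0,0,-0.02]],[[-0.001,-0.02,-0.001],[0,0,-0.03]],[[-0.001,-0.02,-0.001],[0,0,-0.03]]]}}

```text
t: 8.15
position: [0.615, -0.1368, 0.1341]
orientation: [0.0, 1.0, -0.028, 0.0]
contact_force: [0.1, 3.2, 0.4]
grip_width: 0.191
gripper_force: 78.3
```

{"method": "servo_tool", "body": {"steps": [[[0,0.02,0],[0,0,0]],[[0,0.03,0],[0,0,0]],[[0,0.03,0.1],[0,0,0]],[[0,0.03,0.22],[0,0,0]],[[0,0.03,0.37],[0,0,0]],[[0,0.03,0.37],[0,0,0]]]}}

```text
t: 8.9
position: [0.6157, -0.1324, 0.1923]
orientation: [0.0, 1.0, -0.028, 0.002]
contact_force: [0.4, 0.3, -1.6]
grip_width: 0.187
gripper_force: 78.3
```

Run:
```python
from plant import robot
from h import *
s=robot.observe();x=s['position'];print(s['t'],x)
Q=[]
for n,ks in(('side',(0,4,5)),('side',range(6))):
    m=robot.camera_model(n);p,d=robot.camera(n);np.savez('pics/side3.npz',p=p)
    r=ringfit(m,p,(.567,-.132),-23.1,False,(50,80),ks,.002);print(r);Q.append(r[3])
for q in Q:
    a=np.radians(270-q-23.1-120);H=np.array([.567,-.132])+.048*np.array([np.cos(a),np.sin(a)]);print(np.degrees(a),H,(H-x[:2])/.15)
```

```text
8.9 [ 0.61570789 -0.13236943  0.19232698]
(np.float64(61.68629455566406), np.float64(0.5679126207100407), np.float64(-0.13199965419045845), np.float64(68.57479997774311))
(np.float64(38.34589767456055), np.float64(0.5679896131154537), np.float64(-0.13200002233876912), np.float64(68.99483199559265))
58.3252000222569 [ 0.59220467 -0.09114998] [-0.15668812  0.27479638]
57.90516800440736 [ 0.59250346 -0.09133585] [-0.15469619  0.27355725]
```

{"method": "servo_tool", "body": {"steps": [[[-0.08,0.15,0],[0,0,0.3]],[[-0.155,0.275,0],[0,0,0.6]],[[-0.155,0.275,0],[0,0,0.95]],[[-0.155,0.275,0],[0,0,0.95]],[[-0.155,0.275,0],[0,0,0.95]],[[-0.155,0.275,-0.08],[0,0,0.95]],[[-0.155,0.275,-0.08],[0,0,0.95]]]}}

```text
t: 9.88
position: [0.591, -0.0908, 0.176]
orientation: [-0.001, 0.892, 0.452, -0.001]
contact_force: [-0.3, 0.4, -0.7]
grip_width: 0.19
gripper_force: 78.4
```

Run:
```python
from plant import robot
from h import *
s=robot.observe();x=s['position'];print(s['t'],x)
m=robot.camera_model('wrist');p,d=robot.camera('wrist');w=p[140:340,150:350,::-1]
print(ringfit(m,p,(.568,-.1335),-23.1,True,(64,74),(4,5,0),.003))
print(proj(m,[[x[0],x[1],x[2]-.046],[x[0],x[1],x[2]-.028],[.5924,-.0912,.1061]],1))
m=robot.camera_model('side');p,d=robot.camera('side')
print(proj(m,[[x[0],x[1],x[2]-.046],[x[0],x[1],x[2]-.028],[.5924,-.0912,.1061]]))
c=p[70:140,195:280,::-1]
cv2.imwrite('pics/v3.png',np.hstack([cv2.resize(c,(437,360),interpolation=2),cv2.resize(w,(360,360),interpolation=2)]))
```

```text
9.875 [ 0.59104939 -0.09083338  0.17601152]
(np.float64(65.79728698730469), np.float64(0.567999984702002), np.float64(-0.13350006990174867), np.float64(69.12238485054024))
[[247.92322659 217.82378973]
 [247.68089627 229.07099022]
 [249.90214201 204.80379146]]
[[234.62730808 115.99445458]
 [234.12099061 109.44247432]
 [234.70995918 124.20818001]]
```

View pics/v3.png

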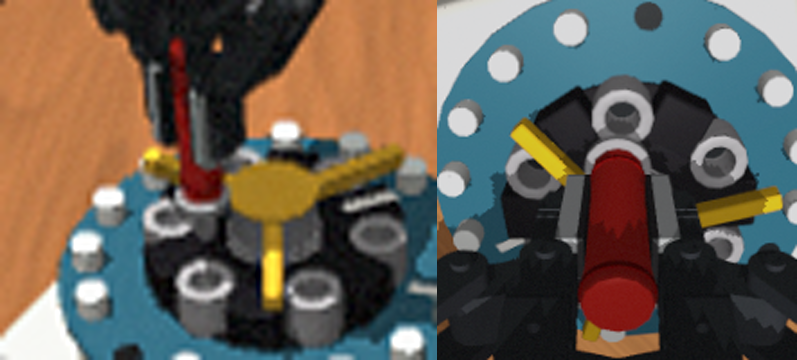

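Side view: the bar hangs over the ring at crop (205,280). Wrist view: the ring is at (622,115), directly past the shoulder. Insert.

{"method": "servo_tool", "body": {"steps": [[[0.006,-0.008,0],[0,0,0]],[[0.006,-0.008,-0.1],[0,0,0]],[[0.006,-0.008,-0.17],[0,0,0]],[[0.006,-0.008,-0.17],[0,0,0]]]}}

```text
t: 10.48
position: [0.5921, -0.0921, 0.1507]
orientation: [-0.001, 0.892, 0.452, -0.001]
contact_force: [-0.0, -0.6, -0.6]
grip_width: 0.188
gripper_force: 78.4
```

{"method": "servo_tool", "body": {"steps": [[[0,0,-0.05],[0,0,0]],[[0,0,-0.1],[0,0,0]],[[0,0,-0.11],[0,0,0]]]}}

```text
t: 10.85
position: [0.5924, -0.0921, 0.1349]
orientation: [-0.0, 0.892, 0.452, -0.0]
contact_force: [0.7, 1.3, -1.2]
grip_width: 0.19
gripper_force: 78.4
```

```bash
python3 -c "
from h import *
arc((.5924,-.0921),21,9,-.0018)"
```

```text
a0 57.519517003944536
[[[0.021, -0.009, -0.001], [0, 0, np.float64(-0.07)]], [[0.039, -0.023, -0.003], [0, 0, np.float64(-0.14)]], [[0.056, -0.038, -0.004], [0, 0, np.float64(-0.2)]], [[0.071, -0.055, -0.005], [0, 0, np.float64(-0.27)]], [[0.085, -0.072, -0.007], [0, 0, np.float64(-0.34)]], [[0.099, -0.091, -0.008], [0, 0, np.float64(-0.41)]], [[0.11, -0.11, -0.009], [0, 0, np.float64(-0.47)]], [[0.121, -0.13, -0.011], [0, 0, np.float64(-0.54)]], [[0.129, -0.151, -0.012], [0, 0, np.float64(-0.61)]]]
```

{"method": "servo_tool", "body": {"steps": [[[0.021,-0.009,-0.002],[0,0,-0.07]],[[0.039,-0.023,-0.003],[0,0,-0.14]],[[0.056,-0.038,-0.004],[0,0,-0.2]],[[0.071,-0.055,-0.005],[0,0,-0.27]],[[0.085,-0.072,-0.007],[0,0,-0.34]],[[0.099,-0.091,-0.008],[0,0,-0.41]],[[0.11,-0.11,-0.009],[0,0,-0.47]],[[0.121,-0.13,-0.011],[0,0,-0.54]],[[0.129,-0.151,-0.012],[0,0,-0.61]],[[0.129,-0.151,-0.012],[0,0,-0.61]],[[0.129,-0.151,-0.012],[0,0,-0.61]]]}}

```text
t: 12.22
position: [0.612, -0.1146, 0.1339]
orientation: [-0.0, 0.989, 0.15, 0.0]
contact_force: [-1.6, 3.4, 0.4]
grip_width: 0.191
gripper_force: 78.6
```

```bash
cat > meas.py <<'E'
from plant import robot
from h import *
import sys
tag=sys.argv[1]
s=robot.observe();x=s['position'];print(s['t'],x,np.degrees(np.arctan2(x[1]+.132,x[0]-.567)))
out=[]
for n in('side','top'):
    m=robot.camera_model(n);p,d=robot.camera(n);np.savez(f'pics/{n}{tag}.npz',p=p,d=d)
    if n=='side':
        for ks in ((0,4,5),(0,1,4,5),range(6)): print(n,ringfit(m,p,(.5675,-.132),-23.1,False,(85,112),ks,.002))
    # polar unwrap about the axis: disc mark (z .093) & collar mark
    A=np.arange(100,300,.25)
    g=p.astype(np.uint8)
    def band(rr,z):
        P=np.vstack([np.c_[.567+r*np.cos(np.radians(A)),-.132+r*np.sin(np.radians(A)),np.full(len(A),z)] for r in rr])
        uv=proj(m,P).astype(np.float32);return cv2.remap(g,uv[:,0].reshape(len(rr),-1),uv[:,1].reshape(len(rr),-1),cv2.INTER_LINEAR)
    out.append(cv2.resize(band(np.arange(.03,.1,.0005),.094),(800,280)))
cv2.imwrite(f'pics/pol{tag}.png',np.vstack(out)[:,:,::-1])
E
python3 meas.py 5
```

```text
12.225 [ 0.61197281 -0.11462873  0.13387546] 21.11962770080339
side (np.float64(16.13570785522461), np.float64(0.5655324327508118), np.float64(-0.13091458957499438), np.float64(104.9834837736907))
side (np.float64(26.384620666503906), np.float64(0.5674999697098876), np.float64(-0.1310042833021693), np.float64(102.92686163728746))
side (np.float64(26.341419219970703), np.float64(0.5674999797453704), np.float64(-0.13200003414351852), np.float64(102.82118055555556))
```

View pics/pol5.png

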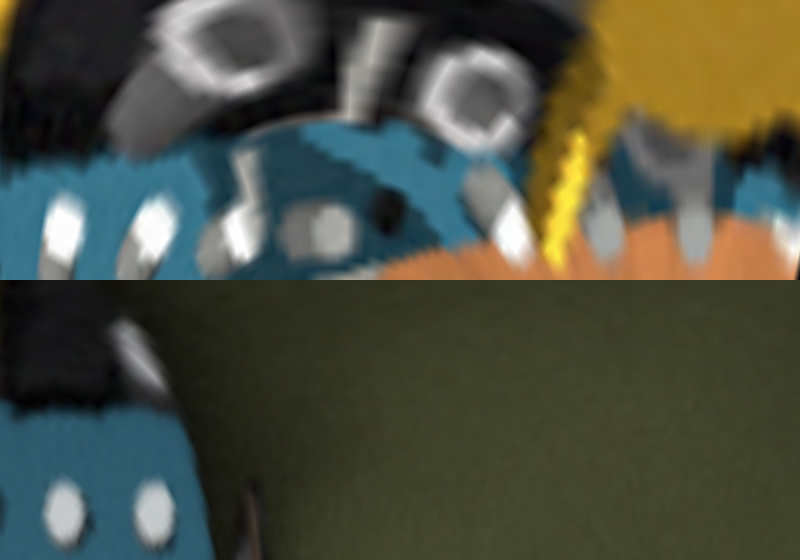

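```bash
cat > marks.py <<'E'
from plant import robot
from h import *
import sys
f=np.load(sys.argv[1]);n=sys.argv[2];m=robot.camera_model(n);p=f['p'].astype(int);d=f['d']
w=(p.min(2)>(int(sys.argv[3]) if len(sys.argv)>3 else 120))&(p.max(2)-p.min(2)<45);V,U=np.mgrid[:384,:512]
P=np.zeros((384,512,3));P[:]=back(m,np.c_[U.ravel(),V.ravel()],d.ravel()).reshape(384,512,3)
r=np.hypot(P[...,0]-.567,P[...,1]+.132);w&=(r<.105)&(P[...,2]>.06)&(P[...,2]<.115)
k,L,st,ce=cv2.connectedComponentsWithStats(w.astype(np.uint8),connectivity=4)
for i in range(1,k):
    if st[i,4]>5:
        q=P[L==i];c=np.median(q,0);a=np.degrees(np.arctan2(c[1]+.132,c[0]-.567))
        print(ce[i].round(1),st[i,4],'r',(np.hypot(c[0]-.567,c[1]+.132)*1e3).round(1),'z',(c[2]*1e3).round(1),'samp',((a+23.1)%360).round(1),'zspan',(np.ptp(q[:,2])*1e3).round(1))
E
for a in "side0 side" "top0 top" "side5 side"; do set -- $a; echo $a; python3 marks.py pics/$1.npz $2; done
```

```text
side0 side
[250.1  95.4] 17 r 86.4 z 94.6 samp 296.6 zspan 2.2
[262.6  98.2] 24 r 83.4 z 93.5 samp 274.5 zspan 20.2
[241.1  99.9] 27 r 54.2 z 108.2 samp 319.3 zspan 28.5
[253.   99.5] 8 r 53.6 z 106.9 samp 286.8 zspan 3.6
[274.3 103.7] 29 r 84.1 z 92.9 samp 250.2 zspan 13.2
[215.5 109.2] 29 r 87.5 z 93.5 samp 6.3 zspan 14.5
[227.9 110.4] 43 r 50.1 z 108.1 samp 13.6 zspan 29.3
[267.8 115.9] 47 r 47.3 z 108.2 samp 195.3 zspan 12.4
[210.9 117.7] 31 r 90.3 z 92.7 samp 28.3 zspan 16.1
[284.9 119.3] 36 r 87.0 z 93.1 samp 204.3 zspan 14.4
[233.2 122.9] 48 r 46.9 z 107.6 samp 73.7 zspan 16.1
[255.  125.9] 38 r 47.2 z 107.8 samp 141.7 zspan 14.8
[212.1 127. ] 35 r 90.1 z 93.3 samp 49.9 zspan 14.6
[280.7 127.9] 49 r 84.7 z 90.4 samp 184.8 zspan 16.7
[273.4 137.1] 40 r 89.2 z 93.2 samp 159.2 zspan 15.7
[230.3 141.4] 36 r 91.4 z 93.5 samp 94.0 zspan 15.4
[260.4 142.4] 42 r 89.9 z 92.8 samp 137.4 zspan 16.0
[245.2 144.1] 36 r 91.2 z 93.7 samp 115.8 zspan 17.4
top0 top
[345.6 131.4] 30 r 88.4 z 93.3 samp 26.3 zspan 16.0
[361.6 133.2] 32 r 88.4 z 92.8 samp 3.5 zspan 16.2
[330.8 135.4] 29 r 87.0 z 9
[... 1384 characters left out ...]
 6.0 zspan 14.9
[268.2 109.9] 33 r 51.3 z 105.0 samp 225.2 zspan 26.2
[211. 118.] 34 r 89.7 z 93.4 samp 28.8 zspan 16.0
[225.6 119.5] 24 r 56.5 z 106.3 samp 52.7 zspan 9.4
[268.1 116.5] 13 r 48.1 z 104.9 samp 197.0 zspan 2.6
[285.2 118.5] 18 r 87.5 z 94.4 samp 205.5 zspan 4.1
[262.8 124.2] 32 r 50.8 z 105.3 samp 161.5 zspan 10.4
[212.2 127.1] 37 r 90.1 z 93.3 samp 50.9 zspan 17.9
[281.2 128.6] 44 r 87.2 z 92.9 samp 181.9 zspan 15.2
[242.  129.6] 20 r 56.7 z 104.9 samp 106.2 zspan 13.7
[273.4 137.1] 41 r 88.9 z 93.0 samp 159.4 zspan 15.0
[230.5 141.7] 38 r 90.9 z 93.5 samp 93.9 zspan 17.0
[260.5 142.5] 43 r 89.8 z 93.1 samp 137.5 zspan 16.2
[245.3 144.3] 39 r 91.0 z 93.6 samp 115.9 zspan 15.1
```

Collar mark at 197.0° and disc mark at 195.2°, so about 2° is left.

{"method": "servo_tool", "body": {"steps": [[[0.002,-0.006,0],[0,0,-0.02]],[[0.004,-0.011,0],[0,0,-0.03]],[[0.004,-0.011,0],[0,0,-0.03]],[[0.004,-0.011,0],[0,0,-0.03]]]}}

```text
t: 12.82
position: [0.6126, -0.1165, 0.1338]
orientation: [0.0, 0.991, 0.134, 0.0]
contact_force: [-1.4, 2.2, 0.1]
grip_width: 0.186
gripper_force: 78.7
```

```bash
python3 meas.py 6; python3 marks.py pics/side6.npz side | grep -E "z 10[4-6]"
```

```text
12.825 [ 0.61260791 -0.11653397  0.13377644] 18.732234339971786
side (np.float64(16.18610382080078), np.float64(0.5674999046389733), np.float64(-0.13098211232880017), np.float64(105.03127863377699))
side (np.float64(27.980056762695312), np.float64(0.5675000789845419), np.float64(-0.13100650048810128), np.float64(104.95390222005132))
side (np.float64(26.037803649902344), np.float64(0.5674999518059958), np.float64(-0.13199990033937553), np.float64(104.85188191592226))
[269.5 109.4] 25 r 55.7 z 104.6 samp 229.6 zspan 25.4
[263.6 109.7] 7 r 39.8 z 106.0 samp 229.7 zspan 3.4
[224.9 118.6] 21 r 56.4 z 105.8 samp 48.6 zspan 9.1
[267.6 116.9] 14 r 47.1 z 104.4 samp 195.1 zspan 2.7
[262.7 123.9] 38 r 50.3 z 105.1 samp 161.2 zspan 14.4
[241.4 129.2] 20 r 56.5 z 105.6 samp 104.1 zspan 14.7
```

Marks aligned (195.1° against 195.2°, q≈104.9°). Unload the bar in its socket, seat it, and release.

{"method": "servo_tool", "body": {"steps": [[[-0.004,0.012,0],[0,0,0]],[[-0.004,0.012,-0.006],[0,0,0]],[[-0.004,0.012,-0.008],[0,0,0]],[[-0.004,0.012,-0.008],[0,0,0]]]}}

```text
t: 13.42
position: [0.6122, -0.1148, 0.1329]
orientation: [0.0, 0.991, 0.134, 0.0]
contact_force: [-0.2, 0.8, 2.5]
grip_width: 0.19
gripper_force: 78.7
```

{"method": "servo_tool", "body": {"steps": [[[0,0,0],[0,0,0]],[[0,0,0],[0,0,0]],[[0,0,0],[0,0,0]],[[0,0,0],[0,0,0]],[[0,0,0],[0,0,0]],[[0,0,0],[0,0,0]]], "grip": 1}}

```text
t: 14.18
position: [0.612, -0.1147, 0.1326]
orientation: [-0.0, 0.991, 0.134, -0.0]
contact_force: [-0.3, -0.6, -0.2]
grip_width: 1.0
gripper_force: 0.0
```

{"method": "servo_tool", "body": {"steps": [[[0,0,0.2],[0,0,0]],[[0,0,0.5],[0,0,0]],[[0,0,0.8],[0,0,0]],[[-0.3,0.6,0.9],[0,0,0]],[[-0.7,1,0.9],[0,0,0]],[[-1,1,0.9],[0,0,0]],[[-1,1,0.9],[0,0,0]],[[-1,1,0.9],[0,0,0]]]}}

```text
t: 15.18
position: [0.461, 0.0362, 0.2684]
orientation: [0.0, 0.991, 0.135, 0.001]
contact_force: [0.3, -0.2, 0.2]
grip_width: 0.999
gripper_force: 0.0
```

{"method": "servo_tool", "body": {"steps": [[[-0.5,1,0],[0,0,0]],[[-0.5,1,0],[0,0,0]],[[-0.5,1,0],[0,0,0]],[[-0.5,1,0],[0,0,0]],[[-0.5,1,0],[0,0,0]]]}}

```text
t: 15.8
position: [0.3877, 0.1849, 0.2675]
orientation: [0.0, 0.991, 0.134, -0.0]
contact_force: [0.1, 0.4, 0.2]
grip_width: 1.0
gripper_force: 0.0
```

```bash
python3 - <<'E'
from plant import robot
from h import *
print(robot.observe()['t'],robot.observe()['position'])
for n in('top','side'):
    m=robot.camera_model(n);p,d=robot.camera(n);np.savez(f'pics/{n}9.npz',p=p,d=d)
    print(n,ringfit(m,p,(.567,-.132),-23.1,False,(95,112),(0,1,2,3,5),.003))
    q=p.astype(int);red=(q[...,0]>100)&(q[...,1]<60)&(q[...,2]<60);V,U=np.mgrid[:384,:512]
    P=back(m,np.c_[U[red],V[red]],d[red]);k=(np.hypot(P[:,0]-.567,P[:,1]+.132)<.1)&(P[:,2]>.1);P=P[k];print(P[:,2].min(),P[:,2].max(),np.median(P,0))
    cv2.imwrite(f'pics/{n}9.png',p[:,:,::-1])
a=cv2.imread('pics/side9.png')[70:175,185:315];b=cv2.imread('pics/top9.png')[110:245,285:415]
cv2.imwrite('pics/v9.png',np.hstack([cv2.resize(a,(430,347),interpolation=2),cv2.resize(b,(334,347),interpolation=2)]))
E
python3 marks.py pics/top9.npz top | grep -E "z (8|10)";python3 marks.py pics/side9.npz side | grep -E "z (8|10)"
```

```text
15.8 [0.38768969 0.18492989 0.26749832]
top (np.float64(64.1162338256836), np.float64(0.5670002173539997), np.float64(-0.13165028441701648), np.float64(105.19055523625498))
0.1758407956166712 0.18286627006778244 [ 0.61100048 -0.114401    0.18032712]
side (np.float64(44.33698272705078), np.float64(0.5670007641749106), np.float64(-0.13368377202227122), np.float64(106.6100831354734))
0.11355919235426748 0.18249964680870567 [ 0.61151272 -0.10732294  0.15436913]
[366.9 152.7] 30 r 50.4 z 104.3 samp 337.1 zspan 4.9
[331.9 164.1] 17 r 43.4 z 103.8 samp 95.3 zspan 4.5
[325.1 165.8] 12 r 57.3 z 104.3 samp 104.5 zspan 4.6
[374.4 172.4] 43 r 47.8 z 104.9 samp 284.8 zspan 5.1
[338.9 188. ] 46 r 49.7 z 104.9 samp 165.1 zspan 5.2
[361.2 190.6] 42 r 49.0 z 104.6 samp 221.1 zspan 4.7
[350.3 192.2] 28 r 49.4 z 103.5 samp 195.8 zspan 5.4
[346.5 204. ] 14 r 71.3 z 80.8 samp 195.4 zspan 5.1
[267.6 110.2] 43 r 48.7 z 104.9 samp 225.8 zspan 27.7
[267.9 116.9] 25 r 48.2 z 104.4 samp 195.5 zspan 3.5
[226.7 119.1] 33 r 54.1 z 107.2 samp 52.2 zspan 10.5
[262.8 123. ] 53 r 46.9 z 105.2 samp 165.9 zspan 15.7
[241.1 126.9] 43 r 44.4 z 105.0 samp 99.0 zspan 14.4
[280.9 128.2] 53 r 85.8 z 89.1 samp 183.0 zspan 16.3
```

View pics/v9.png

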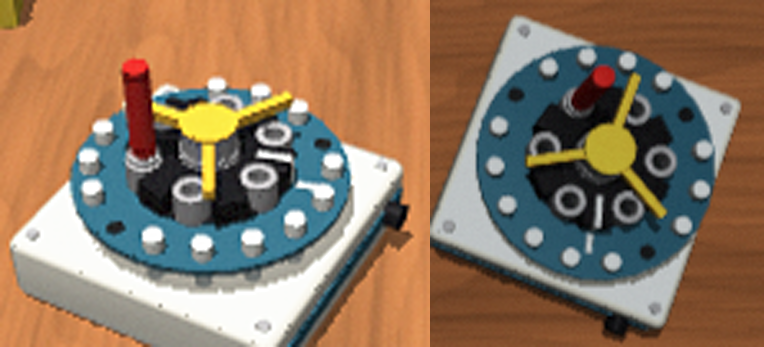

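The bar stands fully home with its top at 0.181 m. In the top crop the collar mark (598,212) and disc mark (589,242) are in line, at 195.8° and 195.4°. Handing in.

```bash
python3 -c "
from plant import robot
print(robot.sign_off())"
```

```text
the job is handed in; nothing more can be done
None
```

The job is handed in after about 16 s of robot time: two swings brought the collar's white mark to within about 0.5° of the disc's mark, and the red bar was left standing fully home in a socket, released, with the arm clear.

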